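# Find the transport box stamped underneath and push it to the dispatch line

## Task

One of the two white transport boxes on the lab bench has the dispatch stamp, a black ring with a cross, on its underside. Tip both boxes over towards the robot, one at a time, so that each lies on its near side with its underside facing away from the robot; then push the stamped one as it lies, straight ahead, until its underside stands on the yellow tape of the dispatch line and square to it, and leave the other lying short of the line. Do it by pushing and pulling with the fingertips, without lifting or carrying a box, and leave the other things on the bench undisturbed.

Things in the scene. Friction and masses are not known exactly. Their poses are not given: they have to be found in the camera images.
- marked_box: The stamped transport box: closed, empty, white plastic, 260 to 460 g, 85 mm deep (x), 130 mm wide (y), 105 mm high to its flat lid. Origin at the centre of its underside; standing, z points up and x away from the robot. It stands left or right by chance. Stamped underneath: a black ink ring 60 mm across with a cross in it.
- plain_box: The other transport box: closed, empty, white plastic, 260 to 460 g, 85 mm deep (x), 130 mm wide (y), 105 mm high to its flat lid. Origin at the centre of its underside; standing, z points up and x away from the robot. It stands left or right by chance. Like marked_box, but with a bare underside.
- marked_box_base (a point): the centre of the underside of marked_box (where the stamp is); 43 mm above the bench when the box lies on its near side
- plain_box_base (a point): the centre of the underside of plain_box; 43 mm above the bench when the box lies on its near side
- marked_box_edge (a point): the middle of the near (robot side) lower edge of marked_box, about which it tips; it stays on the bench as the box stands, tips or lies. Four rubber feet (3 mm high, edges 2 mm inside the walls, friction on the bench about 0.95) let the box tip, not slide, when pulled towards the robot near its top or at the handle; past about 40 degrees it falls onto its near side by itself and slides on the plain plastic (friction about 0.6)
- plain_box_edge (a point): the middle of the near (robot side) lower edge of plain_box, about which it tips; it stays on the bench as the box stands, tips or lies. Four rubber feet (3 mm high, edges 2 mm inside the walls, friction on the bench about 0.95) let the box tip, not slide, when pulled towards the robot near its top or at the handle; past about 40 degrees it falls onto its near side by itself and slides on the plain plastic (friction about 0.6)
- marked_box_handle (a point): the middle of the handle bar of marked_box, 130 mm above its underside: a fixed grey round bar 10 mm thick and 74 mm long overall along the box's y, over the middle of the lid, 20 mm clear above it, on a post at each end
- plain_box_handle (a point): the middle of the handle bar of plain_box, 130 mm above its underside: a fixed grey round bar 10 mm thick and 74 mm long overall along the box's y, over the middle of the lid, 20 mm clear above it, on a post at each end
- line: the dispatch line: a yellow tape 50 mm wide (x) and 600 mm long (y) stuck flat on the bench beyond the boxes, nothing to bump into; origin at its middle, x away from the robot across the tape, y along it
- vial: a bystander: glass vial with black cap, 24 mm across, 58 mm high, standing between the two boxes; origin under its centre
- jar: a bystander: white jar 48 mm across, 70 mm high; origin under its centre
- flask: a bystander: conical glass flask 82 mm across the foot, 130 mm high; origin under its centre
- wash_bottle: a bystander: clear wash bottle with a red spout, 60 mm across, 180 mm high; origin under its centre
- spoon: a bystander: steel lab spoon 150 mm long lying on the bench
- crucible: a bystander: white porcelain crucible 36 mm across, 30 mm high, standing beyond the tape; origin under its centre
There are look-alikes about, which are no part of the job. Leave any turquoise look-alike of the marked_box alone. Leave any pink look-alike of the plain_box alone.

How it is judged:
By the outcome, as a careful person would: the job done as asked, in the order asked, and still so for the second after the job is handed in, with the robot touching nothing.
It also fails if it takes over 64 s, if anything falls off the work surface, if the arm or the gripper's body presses on something with over 40 N, if the wrist force passes 120 N, or if a joint passes its speed limit or range.

## Robot

A 6-joint arm with a two-finger parallel gripper is mounted at the origin on the work surface. World frame = base frame: x ahead of the robot, y to its left, z up, the work surface at z = 0. Lengths are in m, angles in rad, forces in N, time in s.
With the tool pointing down it reaches from about 0.375 to 0.9 m from the base axis. Payload 3.1 kg.
Tool frame: the origin (TCP) lies at the very end of the fingers, on their centre line; the grasp point (between the pads) lies 19 mm behind it (manip.tcp_to_grasp is the distance from the TCP to the grasp point, in m); z points along the fingers, y is the line along which they close (so a half turn about z gives the same grasp; the last joint's range is limited). The gripper opens to 85 mm and grips with 20 to 120 N. Pads are 22 mm wide; open, the fingers measure 114 mm over their backs; the gripper's body (76 mm by 85 mm) begins 54 mm behind the grasp point. The pads swing forward as they close: fully open they stand 13 mm farther back than shut.
Start: joints at [1.075, 0.527, 1.433, -0, 1.181, -0.178], TCP at [0.195, 0.594, 0.197] pointing down, gripper open.
Joint ranges: [-3.08, 3.08], [-0.75, 2.2], [0.22, 2.44], [-1.43, 4.57], [0, 2.65], [-2.85, 2.85]. Speed limits (rad/s): [2.79, 2.79, 3.14, 3.14, 3.14, 3.14].

## Interface

Orientations are given as a unit quaternion [x, y, z, w].
In Python, from station import manip gives the robot as it stands. The module is installed in compiled form; this text tells all that it offers.
- The arm moves only by the tool step_arm, never from a script. Its argument "commands" is one flat list of numbers, 6 for each row, row after row: the shift along the tool's x, y, z in m, then the turn, a rotation vector about the tool's x, y, z in degrees. A call has exactly 10 rows; each row is the pose to reach, as a shift and turn from the pose commanded when the call began, along the tool's axes at that moment; what a row does not reach only later rows make up. A row lasts 1/10 s, in which the tool goes at most 50 mm and 8.59 degrees, less where a joint would pass 70% of its speed; a pose out of reach is approached as far as the arm can. A call with a gripper value outside its range is refused whole. "jaw" is the opening in per cent of the stroke, from 0 (shut) to 100 (fully open), set as the call begins (left out, the last holds). The fingers move at their own pace and stop on an object; "grip_force" is the grip in N (left out, the last holds). Time passes only in rows, so rows that repeat a pose let the fingers close, or fill a call up. It gives the time, the measured TCP pose, the force, the opening and the grip force at its end, in the units of the state.
- manip.sense(): the state, without advancing time (a new reading comes with each control period).
- manip.snapshot(name): name is "side" or "top"; returns a dict with "pixels" (384x512x3 uint8, blue, green, red), "fx", "fy", "cx", "cy" (pixels), "R" (3x3) and "t" (3): a world point X has camera coordinates R X + t. Camera axes: x right, y down, z forward; pixel columns grow to the right and rows downward; lengths in m; the calibration is good to about 2 mm. A picture is of the moment at which its call begins. There is no depth.
- manip.sign_off(): hands the job in; it is judged then, once.
The state is a dict: "t": time; "q": joint angles; "qd": joint speeds; "tau": joint torques, N m; "tcp_pos": TCP position; "tool_rot": TCP orientation; "force": force on the tool from outside, world axes, zero at the start; "ft_torque": the same for the moment, N m; "finger_gap": opening from 0.0 (shut) to 1.0 (fully open); "gripper_force": force on a finger pad.
Only numpy, scipy, OpenCV 4.12 (cv2) and the standard library are available. Lean on these libraries where they do the work, as an engineer would, in place of code of your own. Each camera call takes 0.05 s, during which the arm holds its last target. There are 200 camera calls.

## Working session

There is one attempt and no reset: what is moved stays moved. The work goes in short steps, Python scripts to look and compute and a tool call to move; the robot and the scene stay as the last step left them, time stands still between calls to the robot, and variables do not carry over. Pictures are saved under pics/ and viewed, at most 10 in all, crops included, and the job is handed in when it is done.

Besides the shell and the picture viewer there is one more tool, called after "Emit:" as a command line: name --argument value ..., lists and objects as JSON in quotes. step_arm: Moves the arm, as the interface text tells. Its arguments: {"type":"object","properties":{"commands":{"type":"array","items":{"type":"number"}},"jaw":{"type":"number"},"grip_force":{"type":"number"}},"required":["commands"]}

```bash
mkdir -p pics; cat > h.py <<'E'
import numpy as np, cv2
from station import manip
def snap(n,f):
    s=manip.snapshot(n); cv2.imwrite('pics/'+f,s['pixels']); return s
def ray(s,u,v,z):
    R=np.array(s['R']);t=np.array(s['t']);c=-R.T@t
    d=R.T@np.array([(u-s['cx'])/s['fx'],(v-s['cy'])/s['fy'],1]); return c+d*(z-c[2])/d[2]
def proj(s,X):
    p=np.array(s['R'])@np.array(X)+np.array(s['t']); return np.array([s['fx']*p[0]/p[2]+s['cx'],s['fy']*p[1]/p[2]+s['cy']])
E
python3 - <<'E'
from h import *
a=snap('top','t0.png');b=snap('side','s0.png')
for s in(a,b): print(-np.array(s['R']).T@s['t'], np.array(s['R'])[2], s['fx'])
s=manip.sense();print(s['t'],s['tcp_pos'],s['tool_rot'],s['force'])
E
```

```text
[ 0.30615726 -0.00773231  1.21825767] [ 0.20006106  0.01008115 -0.97973157] 367.3155364705823
[0.45859088 0.89818483 0.822634  ] [ 0.06964567 -0.79064107 -0.60830599] 441.771329410944
0.1 [0.19491951 0.59304367 0.19581161] [ 1.58253973e-01  9.87397924e-01 -9.54293938e-04 -3.30818683e-04] [0.04559673 0.50088068 0.47866653]
```

View pics/t0.png

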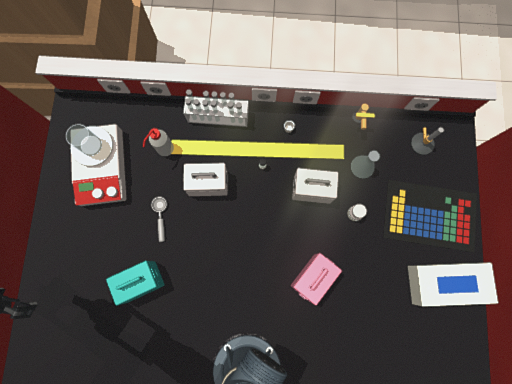

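View pics/s0.png

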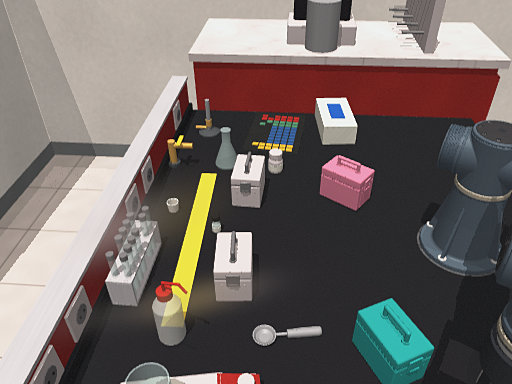

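The top view shows the left box at about (205,180), the right box at (316,186) and the tape at rows 140–158. The vial is at (263,166), the jar at (358,212) and the flask at (365,165). The pink and turquoise look-alikes are nearer the robot.

```bash
python3 - <<'E'
from h import *
a=manip.snapshot('top'); im=a['pixels']; hsv=cv2.cvtColor(im,cv2.COLOR_BGR2HSV)
y=cv2.inRange(hsv,(22,120,120),(35,255,255)); y[:, :150]=0; y[:,350:]=0;y[170:]=0
ys,xs=np.nonzero(y)
P=np.array([ray(a,u,v,0)[:2] for u,v in zip(xs,ys)])
r=cv2.minAreaRect(P.astype(np.float32)); print('tape',r)
for yb in (-.2,-.1,0,.1,.2):
  q=P[abs(P[:,1]-yb)<.02]; 
  if len(q): print(yb,q[:,0].min(),q[:,0].max(),q[:,0].mean())
w=cv2.inRange(hsv,(0,0,150),(180,70,255))
n,l,st,c=cv2.connectedComponentsWithStats(cv2.morphologyEx(w,cv2.MORPH_CLOSE,np.ones((5,5))))
for i in range(1,n):
  x0,y0,W,H,A=st[i]
  if 170<x0<340 and 155<y0<210 and A>300:
    v,u=np.nonzero(l==i); P=np.array([ray(a,p,q,.105)[:2] for p,q in zip(u,v)],np.float32)
    print('box',st[i],cv2.minAreaRect(P))
for n,u,v,z in(('vial',263,166,.05),('jar',358,212,.07),('spoonL',159,203,0),('flask',365,165,.05),('wash',160,142,.1),('pinktop',318,255,.1),('turqtop',160,265,.1),('spoonend',161,240,0)): print(n,ray(a,u,v,z)[:2].round(3))
cv2.imwrite('pics/c0.png',cv2.resize(im[130:210,165:345],None,fx=4.4,fy=4.4,interpolation=cv2.INTER_CUBIC))
E
```

```text
tape ((0.7167891263961792, 0.010717332363128662), (0.05317813903093338, 0.5998474359512329), 1.9340747594833374)
-0.2 0.6989128172769985 0.7485459541379305 0.7236700838778363
-0.1 0.6941225553142691 0.7458327509224156 0.7197749780690184
0 0.6903211568869634 0.7433374129113682 0.7163615720956857
0.1 0.6871706272419366 0.7406202353399484 0.7138976711623924
0.2 0.6844535929751057 0.737241019440426 0.7106380683270445
box [ 183  163   42   27 1070] ((0.5816358327865601, 0.16953718662261963), (0.08395683020353317, 0.12782160937786102), 4.550547122955322)
box [ 295  168   43   30 1093] ((0.5827144980430603, -0.1817529797554016), (0.13176622986793518, 0.0836871862411499), 87.67658996582031)
vial [ 0.642 -0.014]
jar [ 0.504 -0.323]
spoonL [0.505 0.327]
flask [ 0.666 -0.35 ]
wash [0.686 0.319]
pinktop [ 0.361 -0.195]
turqtop [0.302 0.275]
spoonend [0.382 0.307]
```

View pics/c0.png

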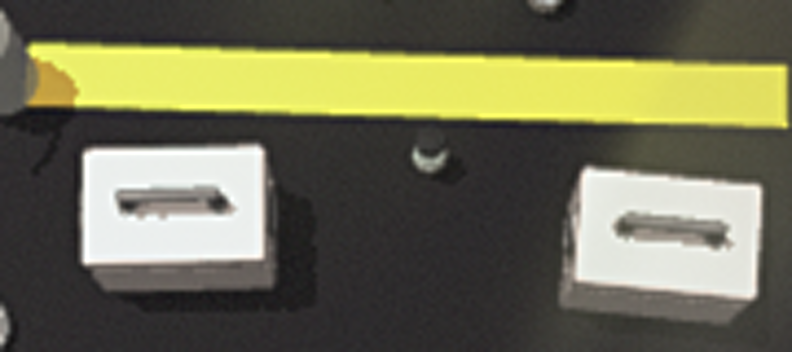

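```bash
cat >> h.py <<'E'
from scipy.spatial.transform import Rotation as Rn
def rel(targets):
    "targets: (x,y,z,yaw deg of tool y from world y), tool down -> tool-frame shift (m) and turn (deg)"
    s=manip.sense(); R0=Rn.from_quat(s['tool_rot']); p=np.array(s['tcp_pos'])
    print('t',round(s['t'],2),'p',p.round(4),'F',np.round(s['force'],1),'gap',round(s['finger_gap'],2))
    for x,y,z,a in targets:
        T=Rn.from_euler('z',a,degrees=True)*Rn.from_matrix([[-1,0,0],[0,1,0],[0,0,-1]])
        print((x,y,z,a),'->',R0.inv().apply(np.array([x,y,z])-p).round(4),(R0.inv()*T).as_rotvec(degrees=True).round(2))
E
python3 - <<'E'
from h import *
a=manip.snapshot('top');b=manip.snapshot('side')
print(ray(a,204.5,173.6,.13),ray(a,317.7,180.5,.13))
hsv=cv2.cvtColor(a['pixels'],cv2.COLOR_BGR2HSV)
for n,lo,hi in(('pink',(150,60,120),(179,255,255)),('turq',(80,100,80),(95,255,255))):
    m=cv2.inRange(hsv,lo,hi); n_,l,st,c=cv2.connectedComponentsWithStats(m); i=1+st[1:,4].argmax()
    v,u=np.nonzero(l==i); print(n,np.round([ray(a,*p,.105)[:2] for p in cv2.boxPoints(cv2.minAreaRect(np.c_[u,v].astype(np.float32)))],3).tolist())
for e in ((.582,.17),(.583,-.182)):
    print(proj(b,[*e,.13]))
c,s=np.cos(np.radians(4.5)),np.sin(np.radians(4.5))
L=[.582,.170]
rel([(L[0]+.035*c,L[1]+.035*s,z,4.5) for z in(.23,.16,.123)])
E
```

```text
[0.58337967 0.1633202  0.13      ] [ 0.58341081 -0.1829667   0.13      ]
pink [[0.262, -0.111], [0.375, -0.19], [0.322, -0.269], [0.211, -0.189]]
turq [[0.252, 0.436], [0.322, 0.307], [0.246, 0.261], [0.178, 0.389]]
[231.92994434 241.91131165]
[247.10036439 158.66537583]
t 0.25 p [0.1951 0.5934 0.1962] F [-0.6 -0.3 -0.1] gap 1.0
(np.float64(0.6168921066806594), np.float64(0.1727460683504746), 0.23, 4.5) -> [-0.5321 -0.2678 -0.0336] [-6.000e-02 -2.000e-02 -2.271e+01]
(np.float64(0.6168921066806594), np.float64(0.1727460683504746), 0.16, 4.5) -> [-0.5321 -0.2677  0.0364] [-6.000e-02 -2.000e-02 -2.271e+01]
(np.float64(0.6168921066806594), np.float64(0.1727460683504746), 0.123, 4.5) -> [-0.5321 -0.2677  0.0734] [-6.000e-02 -2.000e-02 -2.271e+01]
```

Emit:
step_arm --commands '[0,0,-0.04,0,0,-5,-0.05,-0.025,-0.04,0,0,-10,-0.1,-0.05,-0.04,0,0,-16,-0.145,-0.073,-0.04,0,0,-22.7,-0.19,-0.095,-0.04,0,0,-22.7,-0.235,-0.118,-0.04,0,0,-22.7,-0.28,-0.14,-0.04,0,0,-22.7,-0.325,-0.163,-0.04,0,0,-22.7,-0.37,-0.186,-0.04,0,0,-22.7,-0.415,-0.209,-0.04,0,0,-22.7]' --jaw 0 --grip_force 40

```text
t: 1.25
tcp_pos: [0.515, 0.2742, 0.2368]
tool_rot: [-0.039, 0.999, 0.0, 0.0]
force: [0.8, 0.5, 0.0]
finger_gap: -0.006
gripper_force: 0.0
```

```bash
python3 - <<'E'
from h import *
c,s=np.cos(np.radians(4.5)),np.sin(np.radians(4.5))
rel([(.582+.035*c,.168+.035*s,z,4.5) for z in(.23,.123)])
E
```

```text
t 1.25 p [0.515  0.2742 0.2368] F [0.8 0.5 0. ] gap -0.01
(np.float64(0.6168921066806594), np.float64(0.1707460683504746), 0.23, 4.5) -> [-0.0935 -0.1111  0.0068] [ 0.01  0.   -0.02]
(np.float64(0.6168921066806594), np.float64(0.1707460683504746), 0.123, 4.5) -> [-0.0935 -0.1112  0.1138] [ 0.01  0.   -0.02]
```

Emit:
step_arm --commands '[-0.035,-0.04,0,0,0,0,-0.065,-0.078,0,0,0,0,-0.0935,-0.111,0,0,0,0,-0.0935,-0.111,0.03,0,0,0,-0.0935,-0.111,0.06,0,0,0,-0.0935,-0.111,0.085,0,0,0,-0.0935,-0.111,0.1,0,0,0,-0.0935,-0.111,0.113,0,0,0,-0.0935,-0.111,0.113,0,0,0,-0.0935,-0.111,0.113,0,0,0]'

```text
t: 2.25
tcp_pos: [0.6161, 0.1727, 0.124]
tool_rot: [-0.039, 0.999, 0.0, 0.0]
force: [-0.5, -0.3, 1.2]
finger_gap: 0.002
gripper_force: 0.0
```

```bash
python3 - <<'E'
from h import *
rel([])
s=snap('side','s1.png');im=s['pixels'][170:330,150:350];t=manip.snapshot('top')['pixels'][130:230,150:275]
cv2.imwrite('pics/c1.png',np.hstack([cv2.resize(im,(400,320)),cv2.resize(t,(400,320))]))
E
```

```text
t 2.25 p [0.6161 0.1727 0.124 ] F [-0.5 -0.3  1.2] gap 0.0
```

View pics/c1.png

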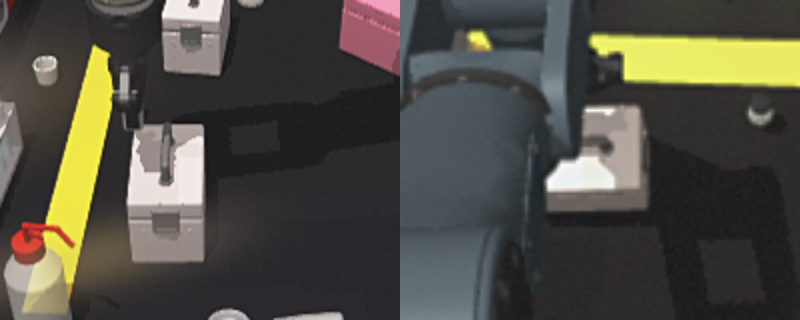

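```bash
python3 - <<'E'
from h import *
b=manip.snapshot('side')
print(proj(b,manip.sense()['tcp_pos']))
for y in(.17-.037,.17,.17+.037): print(y,proj(b,[.582-(y-.17)*.08,y,.13]),proj(b,[.582-(y-.17)*.08,y,.133]))
cv2.imwrite('pics/c2.png',cv2.resize(b['pixels'][190:310,180:290],None,fx=5,fy=5,interpolation=cv2.INTER_CUBIC))
E
```

```text
[216.79249074 243.55443548]
0.133 [232.69868205 230.99391169] [232.6459319  230.03612546]
0.17 [231.92994434 241.91131165] [231.87424859 240.94526421]
0.20700000000000002 [231.11480858 253.48764372] [231.05590222 252.51406965]
```

View pics/c2.png

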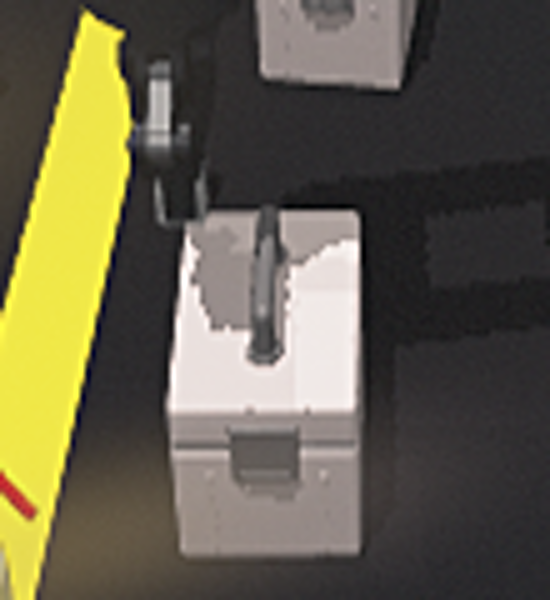

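Emit:
step_arm --commands '[0.004,0.002,0,0,0,0,0.008,0.004,0,0,0,0,0.012,0.004,0,0,0,0,0.015,0.004,0,0,0,0,0.017,0.004,0,0,0,0,0.019,0.004,0,0,0,0,0.021,0.004,0,0,0,0,0.023,0.004,0,0,0,0,0.025,0.004,0,0,0,0,0.026,0.004,0,0,0,0]'

```text
t: 3.4
tcp_pos: [0.5893, 0.1745, 0.1237]
tool_rot: [-0.039, 0.999, -0.0, -0.0]
force: [0.0, 0.1, -1.0]
finger_gap: 0.003
gripper_force: 0.0
```

```bash
python3 - <<'E'
from h import *
rel([]); print(np.round(manip.sense()['ft_torque'],2))
b=manip.snapshot('side')
cv2.imwrite('pics/c3.png',cv2.resize(b['pixels'][190:310,180:290],None,fx=5,fy=5,interpolation=cv2.INTER_CUBIC))
E
```

```text
t 3.4 p [0.5893 0.1745 0.1237] F [ 0.   0.1 -1. ] gap 0.0
[-0.03 -0.02  0.02]
```

View pics/c3.png

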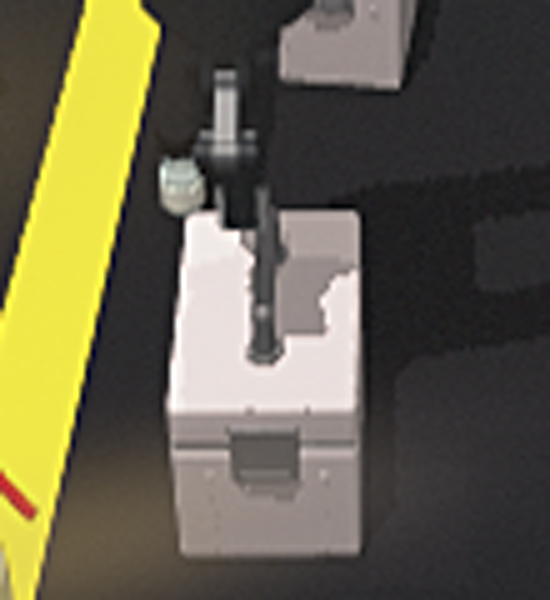

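```bash
python3 - <<'E'
from h import *
b=manip.snapshot('side')
T=Rn.from_euler('z',4.5,degrees=True)
for z in(.0,.105,):
  for dx,dy in((.0425,.065),(-.0425,.065),(.0425,-.065),(-.0425,-.065)):
    p=T.apply([dx,dy,0])+[.582,.17,z]; print(z,dx,dy,((proj(b,p)-[180,190])*5).round())
p=manip.sense()['tcp_pos']
for dz in(0,.01,.02,.03):
  for dy in (.015,-.015): print(dz,dy,((proj(b,p+np.array([0,dy,dz]))-[180,190])*5).round())
E
```

```text
0.0 0.0425 0.065 [174. 559.]
0.0 -0.0425 0.065 [355. 559.]
0.0 0.0425 -0.065 [194. 358.]
0.0 -0.0425 -0.065 [359. 357.]
0.105 0.0425 0.065 [158. 404.]
0.105 -0.0425 0.065 [352. 403.]
0.105 0.0425 -0.065 [181. 205.]
0.105 -0.0425 -0.065 [356. 205.]
0 0.015 [238. 299.]
0 -0.015 [247. 253.]
0.01 0.015 [237. 283.]
0.01 -0.015 [246. 237.]
0.02 0.015 [236. 266.]
0.02 -0.015 [245. 221.]
0.03 0.015 [235. 250.]
0.03 -0.015 [244. 205.]
```

Emit:
step_arm --commands '[0.002,0,0,0,0,0,0.004,0,0,0,0,0,0.006,0,0,0,0,0,0.008,0,0,0,0,0,0.009,0,0,0,0,0,0.01,0,0,0,0,0,0.011,0,0,0,0,0,0.012,0,0,0,0,0,0.013,0,0,0,0,0,0.014,0,0,0,0,0]'

```text
t: 4.5
tcp_pos: [0.5755, 0.1734, 0.1237]
tool_rot: [-0.039, 0.999, -0.0, 0.0]
force: [-0.3, -0.4, -1.4]
finger_gap: -0.0
gripper_force: 0.0
```

```bash
python3 - <<'E'
from h import *
rel([]); print(np.round(manip.sense()['ft_torque'],2))
b=manip.snapshot('side')
cv2.imwrite('pics/c4.png',cv2.resize(b['pixels'][190:310,180:290],None,fx=5,fy=5,interpolation=cv2.INTER_NEAREST))
E
```

```text
t 4.5 p [0.5755 0.1734 0.1237] F [-0.3 -0.4 -1.4] gap -0.0
[ 0.01 -0.03 -0.01]
```

View pics/c4.png

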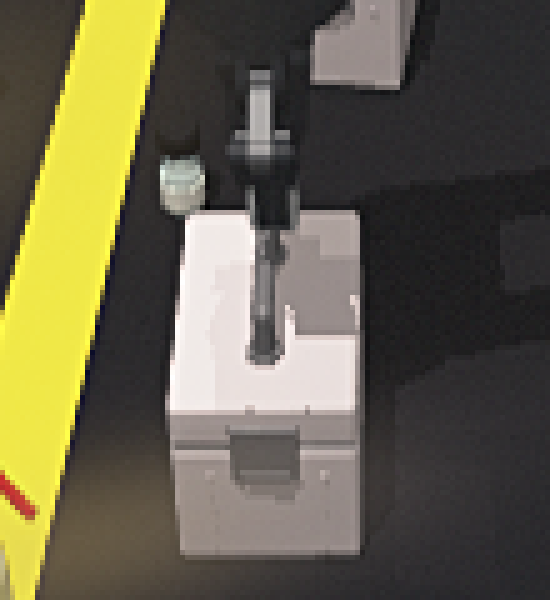

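Emit:
step_arm --commands '[0,0,0.001,0,0,0,0,0,0.002,0,0,0,0,0,0.003,0,0,0,0,0,0.004,0,0,0,0,0,0.005,0,0,0,0,0,0.006,0,0,0,0,0,0.007,0,0,0,0,0,0.008,0,0,0,0,0,0.009,0,0,0,0,0,0.01,0,0,0]'

```text
t: 5.55
tcp_pos: [0.5756, 0.1734, 0.1136]
tool_rot: [-0.039, 0.999, 0.0, 0.0]
force: [0.3, 0.3, 0.9]
finger_gap: -0.004
gripper_force: 0.0
```

```bash
python3 - <<'E'
from h import *
b=manip.snapshot('side');g=cv2.cvtColor(b['pixels'],cv2.COLOR_BGR2GRAY)
print(g[222:264,224:246])
E
```

```text
[[ 44  42  59  59  52  63 149 142 141 146  79  55  58  59  30  27  42  42
   42  44  42  45]
 [ 45  59  76  79  72  82 167 158 160 167  99  72  74  82  31  27  42  45
   44  42  45  44]
 [ 44  56  71  70  66  69 141 136 138 145  91  63  67  73  33  33  44  43
   45  44  42  43]
 [ 38  44  50  50  47  47  92  87  85  92  56  46  48  52  30  30  44  42
   45  44  42  45]
 [ 40  43  38  37  38  35  67  63  66  64  49  32  36  39  27  27  45  42
   43  42  41  44]
 [ 47  44  36  31  33  30  47  51  49  51  45  30  30  31  30  36  42  42
   44  42  44  44]
 [ 44  46  41  32  32  31  37  40  42  41  40  26  34  28  30  40  39  43
   44  46  43  44]
 [ 44  43  46  37  31  30  30  33  33  38  31  30  34  28  27  40  42  43
   42  40  42  43]
 [ 42  40  40  36  25  25  46  31  30  34  34  34  33  27  27  50  39  38
   41  39  38  39]
 [ 20  22  19  22  17  41  91  40  31  38  38  31  33  43  90  71  29  26
   26  26  27  28]
 [166 167 168 170 170 142 120  47  28  32  37  37  29  40 111  76 149 144
  142 144 144 145]
 [238 239 238 240 244 218 119  46  27  34  37  35  30  28 107  86 167 176
  1
[... 2106 characters left out ...]
5 154 140 247 213 132 139 142
  140 142 142 142]
 [226 227 226 227 229 243 133  72  81  76  56 132 142 244 240 123 131 132
  131 132 132 133]
 [227 227 227 228 232 234  95  73  80  76  59  88 138 244 235 204 208 210
  211 210 210 210]
 [227 226 227 228 235 181  94  73  81  75  57 113 118 243 231 230 232 232
  231 232 232 232]
 [227 226 226 228 236 171 119  81  76  70  83 133 106 240 228 227 226 227
  226 227 227 227]
 [226 226 226 228 235 153  92 104 115 114  91  83 209 235 227 227 227 226
  225 226 227 226]
 [226 227 226 228 232 210 157 102 113 112  87 200 239 230 226 226 226 226
  226 226 225 226]
 [226 227 227 227 229 233 225 204 206 206 200 238 230 226 226 227 225 226
  226 226 226 226]]
```

Emit:
step_arm --commands '[0,0,0.001,0,0,0,0,0,0.002,0,0,0,0,0,0.003,0,0,0,0,0,0.004,0,0,0,0,0,0.005,0,0,0,0,0,0.006,0,0,0,0,0,0.0065,0,0,0,0,0,0.007,0,0,0,0,0,0.0075,0,0,0,0,0,0.008,0,0,0]'

```text
t: 6.6
tcp_pos: [0.5756, 0.1734, 0.1057]
tool_rot: [-0.039, 0.999, -0.0, 0.0]
force: [-0.4, 0.5, -0.9]
finger_gap: -0.002
gripper_force: 0.0
```

```bash
python3 - <<'E'
from h import *
rel([])
b=manip.snapshot('side');g=cv2.cvtColor(b['pixels'],cv2.COLOR_BGR2GRAY)
print(g[228:256,227:241])
E
```

```text
t 6.6 p [0.5756 0.1734 0.1057] F [-0.4  0.5 -0.9] gap -0.0
[[ 50  47  57  91  86  86  90  83  41  47  51  35  31  35]
 [ 33  38  40  68  62  63  63  60  32  37  38  28  29  42]
 [ 28  30  28  49  50  48  48  50  26  31  28  29  33  42]
 [ 21  25  28  36  37  42  38  41  32  28  28  28  26  29]
 [112   9  20  25  31  35  30  32  32  30  28  24  35 156]
 [241  40  56  45  29  29  31  32  34  29  27  36  66 173]
 [250 221 200 101  49  28  34  38  33  29  29  91  84 152]
 [239 247 253 116  59  28  33  40  36  30  30 108  91 150]
 [236 240 255 110  68  25  31  41  32  33  26 107  95 140]
 [236 240 253 108  74  25  29  35  31  30  28 107  93 121]
 [235 240 252 106  71  23  33  35  34  29  29  96  96 110]
 [235 239 252 134  87  22  32  36  39  31  27  83  95 138]
 [236 239 250 148  93  18  24  30  31  21  20  82  95 152]
 [236 239 241 194 106  40  50  53  52  45  45  74 111 150]
 [230 231 234 203 105  67  76  71  72  92 128 127 138 146]
 [225 227 235 190 104  79  77  72 112 137 152 150 147 144]
 [226 228 234 194 109 119 114  65 123 152 146 144 145 145]
 [226 228 234 198 109 136  99  62 144 148 145 144 144 144]
 [226 228 235 202 112 133 105  59 155 147 143 143 144 143]
 [226 228 236 173 113 133 126  58 155 146 145 144 144 144]
 [226 228 237 152 116 134 124  71 152 145 146 144 145 145]
 [227 229 238 158 120 133 120  67 152 145 144 142 143 144]
 [226 229 238 135 119 132 119  81 151 146 145 143 144 144]
 [227 230 240 119 127 161 120  93 152 146 145 145 144 145]
 [226 230 241 121 123 162 117  88 151 146 145 145 145 143]
 [227 230 242 104 100 120  91  79 153 145 143 144 146 143]
 [227 229 241 132  72  87  70  76 155 145 145 143 144 145]
 [226 229 241 154  68  79  71  65 156 143 138 141 143 142]]
```

Emit:
step_arm --commands '[0,0,0.001,0,0,0,0,0,0.002,0,0,0,0,0,0.003,0,0,0,0,0,0.004,0,0,0,0,0,0.005,0,0,0,0,0,0.006,0,0,0,0,0,0.007,0,0,0,0,0,0.008,0,0,0,0,0,0.009,0,0,0,0,0,0.01,0,0,0]'

```text
t: 7.65
tcp_pos: [0.5759, 0.1735, 0.0999]
tool_rot: [-0.039, 0.999, -0.0, 0.001]
force: [-8.2, -1.2, 26.5]
finger_gap: 0.003
gripper_force: 14.0
```

```bash
python3 - <<'E'
from h import *
rel([])
s=manip.sense();print(np.round(s['q'],3))
b=manip.snapshot('side');g=cv2.cvtColor(b['pixels'],cv2.COLOR_BGR2GRAY)
print(g[236:250,229:240])
t=manip.snapshot('top')
cv2.imwrite('pics/c5.png',np.hstack([cv2.resize(b['pixels'][150:310,150:310],(400,400)),cv2.resize(t['pixels'][110:230,150:270],(400,400))]))
E
```

```text
t 7.65 p [0.5759 0.1735 0.0999] F [-8.2 -1.2 26.5] gap 0.0
[ 0.107  0.618  1.581 -0.     0.941 -1.542]
[[199 101  62  28  36  37  34  32  30  87  86]
 [252 116  75  24  30  37  35  31  30 109  91]
 [255 110  72  22  32  38  31  30  28 107  91]
 [253 107  74  22  30  36  32  32  29 106  92]
 [253 105  72  22  30  39  33  30  27  95  97]
 [246 129  86  21  29  39  38  29  27  82  96]
 [238 170  94  13  20  29  22  21  19  80  94]
 [236 169 106  79  61  68  64  61  56  98 109]
 [235 185 116 130  76  75 137 131 128 134 137]
 [235 205 116 103  74  64 158 152 148 147 145]
 [236 174 116 113  69  64 156 146 145 145 143]
 [237 152 117 139  87  62 155 146 144 144 145]
 [238 158 118 135 105  59 153 146 144 143 145]
 [239 135 122 133 117  72 153 146 145 144 146]]
```

View pics/c5.png

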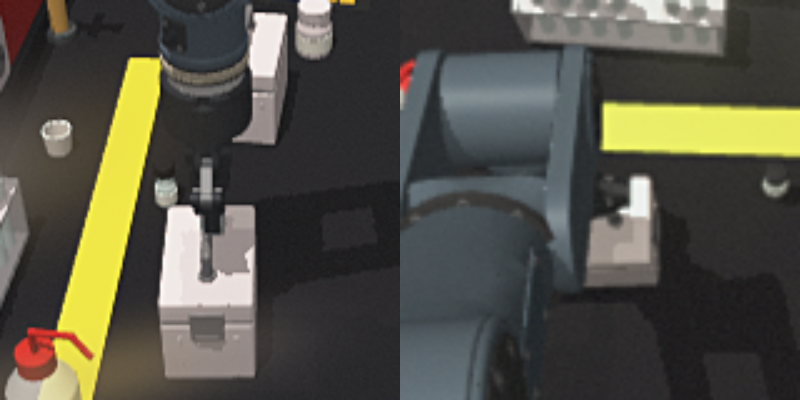

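The side view shows the fingertip resting on the left handle bar, so the real tip is about 35 mm higher than the reported TCP. I'll allow for that offset, rise, go behind the bar and hook lower.

Emit:
step_arm --commands '[0,0,-0.015,0,0,0,0,0,-0.03,0,0,0,-0.02,0.001,-0.03,0,0,0,-0.04,0.002,-0.03,0,0,0,-0.04,0.002,-0.015,0,0,0,-0.04,0.002,0,0,0,0,-0.04,0.002,0.009,0,0,0,-0.03,0.002,0.009,0,0,0,-0.024,0.002,0.009,0,0,0,-0.018,0.002,0.009,0,0,0]'

```text
t: 8.75
tcp_pos: [0.5928, 0.1768, 0.087]
tool_rot: [-0.039, 0.999, -0.0, 0.0]
force: [1.0, 0.0, 0.6]
finger_gap: -0.001
gripper_force: 0.7
```

```bash
python3 - <<'E'
from h import *
rel([])
b=manip.snapshot('side');g=cv2.cvtColor(b['pixels'],cv2.COLOR_BGR2GRAY)
print(g[230:254,218:242])
E
```

```text
t 8.75 p [0.5928 0.1768 0.087 ] F [1.  0.  0.6] gap -0.0
[[ 80  61  65  86 180 169 170 181  65  46  88  80  39  29  32  34  52  55
   43  40  38  40  40  37]
 [106  93  99 119 187 178 178 181  65  57 118 117  37  26  32  56  77  76
   67  43  41  40  38  34]
 [ 77  77  76  91 139 130 129 131  59  48  86  89  27  29 140  80  83  86
   77 118 153 148 148 146]
 [ 77  76  73  98 169 162 164 161  91  78  80  68  25  30 143  87  80  82
   70 134 180 174 174 174]
 [ 80  79  74 108 171 164 165 166  91  75  82  71  42  27  86  82  80  81
   68 129 171 166 165 163]
 [ 54  53  49  79 110 107 107 112  64  53  55  51  37  26  82  83  83  79
   68 128 171 165 162 165]
 [ 64  39  40  58  80  78  78  79  46  40  43  41  24  25 115  78  84  81
   70 125 171 165 164 163]
 [108  21  27  41  59  57  59  59  46  33  36  31  27  32 115  75  82  82
   70 120 175 167 164 164]
 [206  24  20  28  40  42  45  43  39  28  25  31  24  34  89  77  82  81
   69  88 155 168 165 162]
 [255 113   6  15  27  32  36  38  34  31  31  31  26  37  71  78  83  80
   69  64 123 170 165 164]
 [255 233  44  35  43  36  34  31
[... 681 characters left out ...]
27 228 234 197 103  27  17  20  24  20  17  62 103  72  79  81  75
   89 153 146 144 143 143]
 [234 227 227 231 228 174  92  68  73  73  73  73  91 119  75  80  83  75
   98 155 145 145 145 142]
 [232 226 227 228 233 232 179 124 133 134 133 132 137 142  77  79  83  74
   98 153 146 144 141 137]
 [232 227 226 227 228 234 217 136 148 150 149 149 151 150  71  79  81  72
  100 151 145 142 138 157]
 [231 227 226 226 227 230 233 126 139 143 143 146 148 142  70  82  89  72
  108 152 145 139 134 223]
 [231 227 226 226 227 227 234 209 157 139 144 145 147 139  71  82  85  73
  110 153 141 133 175 236]
 [229 225 226 226 226 227 229 236 186 134 142 144 148 141  61  71  72  60
  111 150 140 219 226 231]]
```

Emit:
step_arm --commands '[0.01,0,-0.002,0,0,0,0.02,0,-0.003,0,0,0,0.03,0,-0.005,0,0,0,0.04,0,-0.006,0,0,0,0.05,0,-0.006,0,0,0,0.06,0,-0.006,0,0,0,0.07,0,-0.005,0,0,0,0.08,0,-0.003,0,0,0,0.09,0,0,0,0,0,0.1,0,0.002,0,0,0]'

```text
t: 9.8
tcp_pos: [0.4923, 0.1689, 0.0843]
tool_rot: [-0.039, 0.999, -0.0, -0.001]
force: [-8.2, -0.8, 2.2]
finger_gap: 0.003
gripper_force: 1.8
```

```bash
python3 - <<'E'
from h import *
rel([])
b=manip.snapshot('side');g=b['pixels'][190:310,180:310]
cv2.imwrite('pics/c6.png',cv2.resize(g,None,fx=4,fy=4))
hsv=cv2.cvtColor(g,cv2.COLOR_BGR2GRAY)
print(*[''.join('#' if v>200 else '+' if v>110 else '.' if v>55 else ' ' for v in r[::2]) for r in hsv[::3]],sep='\n')
E
```

```text
t 9.8 p [0.4923 0.1689 0.0843] F [-8.2 -0.8  2.2] gap 0.0
.....    ########         ++++......+.. ......... ..+.           
....... +#######+         +++++++++.+.  ...+++++++..             
....... ########          +++++++++++.                           
........########          +++++++++++.        .                  
...... ########+          +++++++++++.                           
...... ########           .+++++++++++                           
......+########                                                  
..... ########+                                                  
......########                                                   
.....#########                                                   
.... ########+                               .+.                 
....+########   ++++.                        .++                 
... #########   #++++                  .##+  +++                 
....########+   +++++                .+###+  +++                 
.  #########     ++.               +#++###+.+++++.               
.  #########                    .####++###+..+++..  
[... 859 characters left out ...]
+           
#######        ......... #####+++++++++++......+++++++           
####### . .............. ###+++++++++++.........++++++           
######+..................+++++++++++++++........++++++           
.+####.....................+++++++++++++++.+++++.+..             
#..###.......................+++++++++++++++++++.                
##..#+.........................++++++++++++++.                   
#####............................+++++++++.                      
+####............................ .+++++                         
+###+.............................  .                            
+###.........................                                    
++##..................... .
```

Emit:
step_arm --commands '[0.01,0,0,0,0,0,0.02,0,-0.002,0,0,0,0.028,0,-0.008,0,0,0,0.033,0,-0.02,0,0,0,0.035,0,-0.035,0,0,0,0.035,0,-0.055,0,0,0,0.035,0,-0.08,0,0,0,0.035,0,-0.11,0,0,0,0.035,0,-0.13,0,0,0,0.035,0,-0.13,0,0,0]'

```text
t: 10.85
tcp_pos: [0.4614, 0.1666, 0.2187]
tool_rot: [-0.039, 0.999, 0.0, 0.005]
force: [0.6, 0.2, -0.6]
finger_gap: 0.0
gripper_force: 0.0
```

```bash
python3 - <<'E'
from h import *
b=manip.snapshot('side');g=b['pixels'][190:310,180:310]
cv2.imwrite('pics/c6.png',cv2.resize(b['pixels'][170:320,160:310],(600,600)))
hsv=cv2.cvtColor(g,cv2.COLOR_BGR2GRAY)
print(*[''.join('#' if v>200 else '+' if v>110 else '.' if v>55 else ' ' for v in r[::2]) for r in hsv[::3]],sep='\n')
c,s=np.cos(np.radians(-2.2)),np.sin(np.radians(-2.2))
rel([(.580+.05*c,-.180+.05*s,z,-2.2) for z in(.2,.086)])
E
```

```text
...      ########         ++++......++++..                       
....... +#######+         +++++++.+.++++..          .   .        
....... ########          ++++++++++++++.           +   .        
........########          ++++++++++++++.           +   +        
...... ########+          ++++++++++++++.           +....        
...... ########           .+++++++++++++.                        
......+########                                                  
..... ########+                                                  
......########                                                   
.... #########                                                   
.... ########+                                                   
... +########   ++++.                                            
... #########   #++++                                            
.. .########+   +++++                                            
 . #########     ++.                                             
   #########                                                     
  #########+                         #######
[... 1142 characters left out ...]
 
##..#+...............................++++++++++++........++      
#####................................++++++++++++......+.++      
+####............................... ++++++++++++++++.+++++      
+###+..............................  +.........+++++  ++++       
+###........................                                     
++##.................  .                                         
t 10.9 p [0.46   0.1664 0.2168] F [ 0.5 -0.1  0.9] gap 0.0
(np.float64(0.629963145820531), np.float64(-0.181919390454376), 0.2, -2.2) -> [-0.142  -0.3606  0.0175] [0.03 0.31 6.7 ]
(np.float64(0.629963145820531), np.float64(-0.181919390454376), 0.086, -2.2) -> [-0.1414 -0.3606  0.1315] [0.03 0.31 6.7 ]
```

Emit:
step_arm --commands '[-0.018,-0.045,0,0,0.3,2,-0.036,-0.09,0,0,0.3,5,-0.054,-0.135,0,0,0.3,6.7,-0.071,-0.18,0,0,0.3,6.7,-0.089,-0.225,0,0,0.3,6.7,-0.107,-0.27,0,0,0.3,6.7,-0.124,-0.315,0,0,0.3,6.7,-0.142,-0.36,0.015,0,0.3,6.7,-0.142,-0.36,0.05,0,0.3,6.7,-0.142,-0.36,0.08,0,0.3,6.7]'

```text
t: 11.9
tcp_pos: [0.628, -0.1833, 0.1319]
tool_rot: [0.021, 1.0, 0.0, -0.003]
force: [-0.8, 0.6, -1.5]
finger_gap: 0.005
gripper_force: 0.0
```

```bash
python3 - <<'E'
from h import *
c,s=np.cos(np.radians(-2.2)),np.sin(np.radians(-2.2))
rel([(.580+d*c,-.180+d*s,z,-2.2) for d,z in((.035,.086),(.016,.086))])
E
```

```text
t 11.9 p [ 0.628  -0.1833  0.1319] F [-0.8  0.6 -1.5] gap 0.0
(np.float64(0.6149742020743717), np.float64(-0.1813435733180632), 0.086, -2.2) -> [0.0128 0.0014 0.046 ] [ 0.02 -0.39 -0.18]
(np.float64(0.5959882066625699), np.float64(-0.18061420494540031), 0.086, -2.2) -> [0.0318 0.0014 0.0461] [ 0.02 -0.39 -0.18]
```

Emit:
step_arm --commands '[0,0,0.015,0,0,0,0,0,0.03,0,0,0,0,0,0.04,0,0,0,0,0,0.046,0,0,0,0.008,0.001,0.046,0,0,0,0.016,0.001,0.046,0,0,0,0.022,0.001,0.046,0,0,0,0.028,0.001,0.046,0,0,0,0.032,0.001,0.046,0,0,0,0.032,0.001,0.046,0,0,0]'

```text
t: 12.9
tcp_pos: [0.5966, -0.1796, 0.0896]
tool_rot: [0.02, 1.0, -0.0, -0.002]
force: [2.2, 0.3, -0.1]
finger_gap: -0.001
gripper_force: 0.6
```

```bash
python3 - <<'E'
from h import *
rel([])
b=manip.snapshot('side');g=cv2.cvtColor(b['pixels'],cv2.COLOR_BGR2GRAY)
print(g[146:172,232:262])
E
```

```text
t 12.9 p [ 0.5966 -0.1796  0.0896] F [ 2.2  0.3 -0.1] gap -0.0
[[ 91  34  33  31  30  47  54  55  54  27  34  29  25  36  29  33  52  49
   50  45  45  41  38  39  32  32 152 204 180 183]
 [110  51  36  28  26  34  49  50  52  29  29  32  28  33  29  36  48  50
   48  46  50  46  46  47  42  78 218 221 218 218]
 [112  93  36  36  27  29  41  46  43  31  30  30  30  31  32  44  49  49
   47  48  47  48  50  45  45  72 170 162 159 166]
 [111 106  54  37  26  30  29  33  32  30  31  31  30  30  32  44  49  52
   48  50  49  50  52  45  47  42  34  40  33  57]
 [112 110  80  33  31  34  33  34  36  36  35  31  28  33  39  31  42  38
   35  38  44  45  47  45  50  49  47  47  46  43]
 [117 113 105  56  31  24  30  33  35  32  34  31  27  44  70  38  32  52
   65  46  38  42  41  41  45  42  37  40  35  42]
 [118 113 114  66  32  31  48  57  33  32  35  31  28  62  89  44  40  79
   85  72  39  41  42  39  41  38  36  40  39  39]
 [119 113 114  94  44  31  53  84  35  29  31  28  30  99  89  43  54  90
   86  76  35  40  39  39  39  36  42  42  44  39]
 [120 114 111 103  54  33 168  84  26
[... 1513 characters left out ...]
151 100  57  64  55 158
  143 135 213 236 231 229 228 227 227 227 227 231]
 [116  99 169 241 228 226 226 228 234 213 135 144 151  97  72  73  57 155
  143 217 237 230 227 226 225 225 226 226 228 233]
 [ 77  56 225 236 227 226 226 227 232 205 133 144 151  99  80  80  58 155
  138 193 233 228 226 226 226 226 226 227 227 235]
 [ 38  56 247 232 228 226 226 226 230 215 132 143 151  99  80  79  59 156
  141 212 233 227 226 226 226 226 227 226 229 234]
 [ 31 142 246 230 227 226 226 226 229 238 126 139 138  79  79  80  57 119
  138 191 232 227 226 226 226 226 226 226 229 230]
 [ 40 228 239 227 227 227 227 226 228 232 209 132 131  81  76  75  82 114
  135 209 230 227 226 227 226 226 226 226 230 232]]
```

Emit:
step_arm --commands '[0.01,0,0.001,0,0,0,0.02,0,-0.001,0,0,0,0.03,0,-0.003,0,0,0,0.04,0,-0.004,0,0,0,0.05,0,-0.004,0,0,0,0.06,0,-0.004,0,0,0,0.07,0,-0.003,0,0,0,0.08,0,-0.001,0,0,0,0.09,0,0.002,0,0,0,0.1,0,0.004,0,0,0]'

```text
t: 13.95
tcp_pos: [0.4953, -0.1753, 0.085]
tool_rot: [0.019, 1.0, 0.0, -0.003]
force: [-0.4, -0.3, -1.1]
finger_gap: 0.002
gripper_force: 0.0
```

```bash
python3 - <<'E'
from h import *
rel([])
b=manip.snapshot('side');g=b['pixels'][130:220,210:310]
hsv=cv2.cvtColor(g,cv2.COLOR_BGR2GRAY)
print(*[''.join('#' if v>200 else '+' if v>110 else '.' if v>55 else ' ' for v in r[::2]) for r in hsv[::3]],sep='\n')
E
```

```text
t 13.95 p [ 0.4953 -0.1753  0.085 ] F [-0.4 -0.3 -1.1] gap 0.0
.....++++++                           .. ...      
..... ....                    .       .....       
..    +++.                       ..   . ...       
      ++++.                  ..  ++  ......       
      ++++.          .++++.. .. .+.  .....        
      +++++          ... +++++# .+.  #.+++        
     +++++++            +++ +#+ .+.. #+++         
     +++++++.                +#     . +++         
    ++++++++..             ++##     .             
    ++++++++..          .+#+###+.  .  .           
   ++++++++++.+       .####+###+.  .....          
   ++++++++++++     .#####++##++.  ....           
    +++++++++.     #######+###++++++++++          
      .....       .#######+###+++++++.++          
                  +#######+###++++++..++          
###+              #######+++++++++..+++.          
###              .#######+.++++++++++++           
###              ######++++.+++++++++++           
##+              ####++++++++...+++++++           
##              +#++++++++.......++++++           
##              +++++++++++......++++++           
#+               .+++++++++++..++++++.            
#                  .+++++++++++++++               
#                    +++++++++++.                 
+                     .+++++++.                   
                        ++++
```

Emit:
step_arm --commands '[0.01,0,0,0,0,0,0.02,0,-0.002,0,0,0,0.028,0,-0.008,0,0,0,0.033,0,-0.02,0,0,0,0.035,0,-0.035,0,0,0,0.035,0,-0.055,0,0,0,0.035,0,-0.08,0,0,0,0.035,0,-0.11,0,0,0,0.035,0,-0.13,0,0,0,0.035,0,-0.14,0,0,0]'

```text
t: 15.0
tcp_pos: [0.4634, -0.1748, 0.2288]
tool_rot: [0.019, 1.0, -0.002, -0.0]
force: [-0.4, -0.2, 0.7]
finger_gap: 0.004
gripper_force: 0.0
```

```bash
python3 - <<'E'
from h import *
rel([])
b=manip.snapshot('side');g=b['pixels'][130:220,210:310]
hsv=cv2.cvtColor(g,cv2.COLOR_BGR2GRAY)
print(*[''.join('#' if v>200 else '+' if v>110 else '.' if v>55 else ' ' for v in r[::2]) for r in hsv[::3]],sep='\n')
a=manip.snapshot('top');hsv=cv2.cvtColor(a['pixels'],cv2.COLOR_BGR2HSV)
w=cv2.inRange(hsv,(0,0,185),(180,60,255))
n,l,st,c=cv2.connectedComponentsWithStats(cv2.morphologyEx(w,cv2.MORPH_CLOSE,np.ones((3,3))))
for i in range(1,n):
  x0,y0,W,H,A=st[i]
  if 150<x0<340 and 155<y0<260 and A>150:
    v,u=np.nonzero(l==i); P=np.array([ray(a,p,q,.085)[:2] for p,q in zip(u,v)],np.float32)
    print('box',st[i],cv2.minAreaRect(P))
g=cv2.cvtColor(a['pixels'],cv2.COLOR_BGR2GRAY)[160:245,175:235]
print(*[''.join('#' if v>200 else '+' if v>110 else '.' if v>55 else ' ' for v in r) for r in g[::2]],sep='\n')
E
```

```text
t 15.0 p [ 0.4634 -0.1748  0.2288] F [-0.4 -0.2  0.7] gap 0.0
.....++++++                    ......... ...      
..... ....                    ...... ......       
..    ++..                    ......... ...       
      ++++.                  ... ..........       
      ++++.          .++++.. ...... ......        
      +++++          ... +++++# ####+#.+++        
     +++++++            +++ +#+### ++++++         
     +++++++.                 ######. +++         
    ++++++++..                +#####              
    ++++++++..                ++++++              
   ++++++++++.+              +++++.++             
   ++++++++++++             ############.#++      
    +++++++++.             .############+#++.     
      .....                ############+###+      
                           ############.####      
###+                       ############+####      
###                       +############.####.     
###                       #############+####.++++ 
##+                       ############++###+   ++ 
##                        +++++++#####.####+   ++ 
##                
[... 2231 characters left out ...]
####################################+...      
         +#####################++++++++++++++++++++..       
         .+++++++++++###++++######################+..       
        .+#########################################..       
        .+#########################################..       
        .+########################################+..       
         ..++........................................       
            .........+...................+. ........        
                    .++                 .++                 
                    +++                 .++                 
                   .+++++++++++++++++++++++                 
                    .+++++++++.............
```

```bash
python3 - <<'E'
from h import *
a=manip.snapshot('top');print(ray(a,206.2,230,.0425))
rel([(.410,.164,z,3.6) for z in(.2,.05,.005)])
E
```

```text
[0.42017488 0.1548627  0.0425    ]
t 15.15 p [ 0.4623 -0.1742  0.2262] F [-0.4 -0.8 -0.6] gap 0.0
(0.41, 0.164, 0.2, 3.6) -> [0.0652 0.3359 0.0261] [-0.06 -0.22 -5.81]
(0.41, 0.164, 0.05, 3.6) -> [0.0646 0.3361 0.1761] [-0.06 -0.22 -5.81]
(0.41, 0.164, 0.005, 3.6) -> [0.0644 0.3361 0.2211] [-0.06 -0.22 -5.81]
```

Emit:
step_arm --commands '[0.009,0.045,0,0,0,-2,0.018,0.09,0,0,0,-4,0.026,0.135,0,0,0,-5.8,0.035,0.18,0,0,0,-5.8,0.044,0.225,0,0,0,-5.8,0.052,0.27,0.01,0,0,-5.8,0.06,0.31,0.02,0,0,-5.8,0.065,0.332,0.04,0,0,-5.8,0.065,0.332,0.085,0,0,-5.8,0.065,0.332,0.13,0,0,-5.8]' --jaw 100

```text
t: 16.15
tcp_pos: [0.409, 0.1612, 0.0944]
tool_rot: [-0.033, 0.999, 0.0, -0.002]
force: [-0.1, 0.7, -0.5]
finger_gap: 1.0
gripper_force: 0.0
```

```bash
python3 - <<'E'
from h import *
rel([(.410,.160,z,3.6) for z in(.05,.005)])
b=manip.snapshot('side');g=b['pixels'][200:320,220:330]
hsv=cv2.cvtColor(g,cv2.COLOR_BGR2GRAY)
print(*[''.join('#' if v>200 else '+' if v>110 else '.' if v>55 else ' ' for v in r[::1]) for r in hsv[::2]],sep='\n')
E
```

```text
t 16.15 p [0.409  0.1612 0.0944] F [-0.1  0.7 -0.5] gap 1.0
(0.41, 0.16, 0.05, 3.6) -> [-0.0011 -0.0013  0.0444] [ 0.02 -0.22  0.14]
(0.41, 0.16, 0.005, 3.6) -> [-0.0013 -0.0013  0.0894] [ 0.02 -0.22  0.14]
                                         +++++++++++++++++++............++++                                  
                                         +++++++++++++++++++............++++                                  
                                         +++++++++++++++++++..+........++++.                                  
                                         ++++++++++++++++++++.+++..++++++++.                                  
                                         +++..+++++++++++++++++++..++++++++                                   
                                                             ....  ..+++.++                                   
                                                                                             ...              
                                                                                    ...     .....             
     
[... 4404 characters left out ...]
                              
..................................++++++++++++++++++++++++.+++++...++++++++++                                 
................................ .+++++++++++++++++++++++++++++++..++++++++++                                 
................................ .++++++++++++++++++++++++++++++...+++++++++.                                 
...................... .  .                                                                                   
............... .                                                                                             
...... ..   .                                                                                                 
...
```

Emit:
step_arm --commands '[0,0,0.025,0,0,0,0,0,0.045,0,0,0,0,0,0.06,0,0,0,0,0,0.07,0,0,0,0,0,0.075,0,0,0,0,0,0.075,0,0,0,-0.001,0,0.075,0,0,0,-0.001,0,0.075,0,0,0,-0.001,0,0.075,0,0,0,-0.001,0,0.075,0,0,0]'

```text
t: 17.2
tcp_pos: [0.4102, 0.1603, 0.0213]
tool_rot: [-0.031, 1.0, 0.0, -0.002]
force: [0.3, 0.1, 0.7]
finger_gap: 0.999
gripper_force: 0.0
```

```bash
python3 - <<'E'
from h import *
rel([])
b=manip.snapshot('side');cv2.imwrite('pics/c7.png',cv2.resize(b['pixels'][190:320,210:360],None,fx=4,fy=4,interpolation=cv2.INTER_CUBIC))
p=manip.sense()['tcp_pos']
for dz in(0,.02,.04,.06): print(dz,*[((proj(b,p+np.array([0,dy,dz]))-[210,190])*4).round() for dy in(-.05,.05)])
E
```

```text
t 17.2 p [0.4102 0.1603 0.0213] F [0.3 0.1 0.7] gap 1.0
0 [380. 283.] [380. 407.]
0.02 [381. 261.] [382. 384.]
0.04 [383. 237.] [384. 361.]
0.06 [385. 214.] [386. 336.]
```

View pics/c7.png

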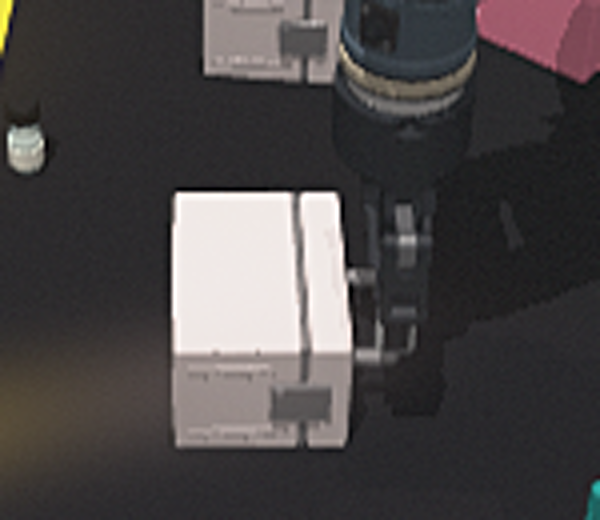

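```bash
python3 - <<'E'
from h import *
b=manip.snapshot('side');a=manip.snapshot('top')
for u,v in((297.5,278),(253.2,278),(253.8,238),(294.5,238)): print('box side z.085',ray(b,u,v,.085)[:2].round(3))
g=cv2.cvtColor(a['pixels'],cv2.COLOR_BGR2GRAY)
s=manip.sense();p=s['tcp_pos'];print('tool z',Rn.from_quat(s['tool_rot']).as_matrix()[:,2].round(3))
print('finger tip (311.5,270.5): at y=.21',end=' ')
R=np.array(b['R']);t=np.array(b['t']);c=-R.T@t;d=R.T@np.array([(311.5-b['cx'])/b['fx'],(270.5-b['cy'])/b['fy'],1])
for y in(.21,.17,.16,.12): print(y,(c+d*(y-c[1])/d[1]).round(3))
# joint-based check: print base-frame angle
print(np.round(s['q'],3), np.degrees(np.arctan2(p[1],p[0])))
E
```

```text
box side z.085 [0.43  0.227]
box side z.085 [0.528 0.234]
box side z.085 [0.538 0.105]
box side z.085 [0.439 0.097]
tool z [-0.005 -0.    -1.   ]
finger tip (311.5,270.5): at y=.21 0.21 [0.4   0.21  0.093]
0.17 [0.396 0.17  0.051]
0.16 [0.396 0.16  0.04 ]
0.12 [ 0.392  0.12  -0.002]
[ 1.170e-01  6.240e-01  2.027e+00  1.000e-03  4.960e-01 -1.517e+00] 21.348245394572167
```

Emit:
step_arm --commands '[0,0,0.01,0,0,0,0,0,0.02,0,0,0,0,0,0.025,0,0,0,-0.006,-0.002,0.025,0,0,-4,-0.012,-0.004,0.025,0,0,-8,-0.018,-0.007,0.025,0,0,-12,-0.024,-0.01,0.025,0,0,-16,-0.03,-0.013,0.025,0,0,-20,-0.036,-0.016,0.025,0,0,-25,-0.042,-0.018,0.025,0,0,-28]'

```text
t: 18.35
tcp_pos: [0.4493, 0.1442, -0.0051]
tool_rot: [-0.273, 0.962, 0.001, -0.006]
force: [-5.7, -3.0, 6.5]
finger_gap: 0.997
gripper_force: 0.0
```

```bash
python3 - <<'E'
from h import *
rel([])
b=manip.snapshot('side');g=b['pixels'][200:320,200:340]
cv2.imwrite('pics/c8.png',cv2.resize(b['pixels'][180:320,190:350],None,fx=4,fy=4,interpolation=cv2.INTER_CUBIC))
hsv=cv2.cvtColor(g,cv2.COLOR_BGR2GRAY)
print(*[''.join('#' if v>200 else '+' if v>110 else '.' if v>55 else ' ' for v in r[::1]) for r in hsv[::2]],sep='\n')
E
```

```text
t 18.35 p [ 0.4493  0.1442 -0.0051] F [-5.7 -3.   6.5] gap 1.0
###########                                                  +++++++++++++++. .          ...   ....... .    .                        ..+++++
##########+                                                  +++++++++++++++...          .   ....... .      .                            ...
##########                                                   +++++++++++++++ ..         ... . ....    .    .                                
#########+                                                   ++++++++++++++++ ....   .   ...  . ...  .. ... .                               
#########.                                                   +++..++++++++++++ . .....    .. .... .......  ..                               
#########                                                                   .+++    ..................   .+..                               
########.                                                                  ....+...      ..... ..     ...+..                                
########                                          
[... 6443 characters left out ...]
.............................  .              ++++++....                                                                             
...........................  .                       +..                                                                                    
...................  .                                                                                                                      
.......... . .                                                                                                                              
........                                                                                                                                    
 .
```

```bash
python3 - <<'E'
import cv2
i=cv2.imread('pics/c8.png'); c=i[250:520,150:330]; cv2.imwrite('pics/c9.png',cv2.resize(c,None,fx=4,fy=2,interpolation=cv2.INTER_CUBIC))
E
```

```text
(no output)
```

View pics/c9.png

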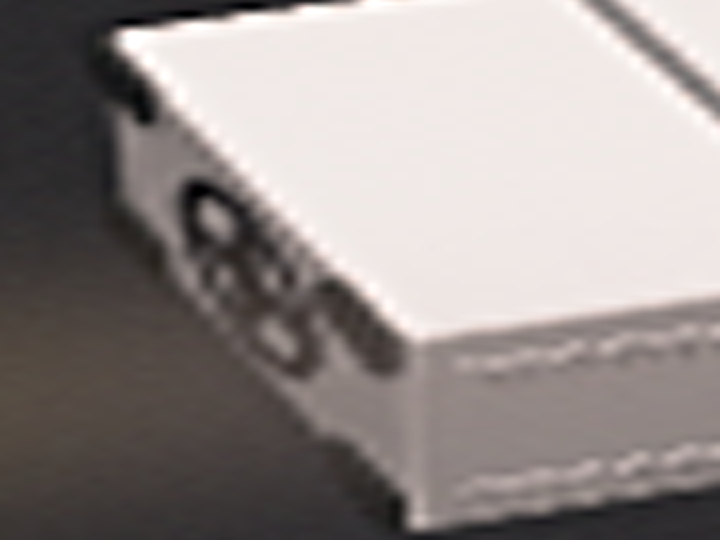

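The left box's underside now shows the ring with the cross at about (250,300) in the picture, plus its feet. So the left box is the stamped one. Next I'll square it up and push it to the tape.

```bash
cat >> h.py <<'E'
def boxpose(which='side'):
    s=manip.snapshot(which);g=cv2.cvtColor(s['pixels'],cv2.COLOR_BGR2GRAY)
    m=cv2.morphologyEx((g>200).astype(np.uint8),cv2.MORPH_CLOSE,np.ones((5,5)))
    m[cv2.cvtColor(s['pixels'],cv2.COLOR_BGR2HSV)[...,1]>70]=0
    n,l,st,c=cv2.connectedComponentsWithStats(m)
    for i in range(1,n):
        p=ray(s,*c[i],.085)
        if st[i,4]>500 and .42<p[0]<.75 and .05<p[1]<.3:
            v,u=np.nonzero(l==i);P=np.array([ray(s,a,b,.085)[:2] for a,b in zip(u,v)],np.float32)
            print(which,cv2.minAreaRect(P), cv2.boxPoints(cv2.minAreaRect(P)).round(3).tolist())
E
python3 - <<'E'
from h import *
boxpose('side');boxpose('top')
rel([(.449+d,.155,-.005,1.9) for d in(0,.04,.1,.15)])
E
```

```text
side ((0.5127697587013245, 0.17480169236660004), (0.09974551200866699, 0.12874555587768555), 26.851640701293945) [[0.4390000104904175, 0.20999999344348907], [0.4970000088214874, 0.0949999988079071], [0.5860000252723694, 0.14000000059604645], [0.527999997138977, 0.2549999952316284]]
t 18.5 p [ 0.4521  0.1446 -0.005 ] F [-1.3 -1.5  0.3] gap 1.0
(0.449, 0.155, -0.005, 1.9) -> [-0.0028  0.0105 -0.    ] [ 0.1 -0.4 29.6]
(0.489, 0.155, -0.005, 1.9) -> [-0.0369 -0.0104 -0.0003] [ 0.1 -0.4 29.6]
(0.549, 0.155, -0.005, 1.9) -> [-0.0881 -0.0417 -0.0007] [ 0.1 -0.4 29.6]
(0.599, 0.155, -0.005, 1.9) -> [-0.1307 -0.0679 -0.0011] [ 0.1 -0.4 29.6]
```

Emit:
step_arm --commands '[-0.004,0.003,0,0,0,3,-0.009,0.003,0,0,0,6,-0.014,0.002,0,0,0,9,-0.019,0.001,0,0,0,12,-0.024,-0.001,0,0,0,15,-0.029,-0.002,0,0,0,18,-0.035,-0.004,0,0,0,21,-0.041,-0.005,0,0,0,24,-0.046,-0.006,0,0,0,27,-0.0516,-0.008,0,0,0,29.6]'

```text
t: 19.5
tcp_pos: [0.4982, 0.1657, -0.0052]
tool_rot: [-0.017, 1.0, -0.0, -0.005]
force: [-5.3, 2.1, 5.4]
finger_gap: 1.0
gripper_force: 0.0
```

```bash
python3 - <<'E'
from h import *
boxpose('side');boxpose('top')
rel([(x,.164,-.005,1.9) for x in(.53,.56,.591)])
E
```

```text
side ((0.5613147616386414, 0.17445087432861328), (0.09805753082036972, 0.12880581617355347), 3.4128217697143555) [[0.5090000033378601, 0.23600000143051147], [0.515999972820282, 0.10700000077486038], [0.6140000224113464, 0.11299999803304672], [0.6060000061988831, 0.24199999868869781]]
t 19.6 p [ 0.5004  0.1655 -0.0052] F [-1.7  0.8  1.3] gap 1.0
(0.53, 0.164, -0.005, 1.9) -> [-0.0295 -0.0026 -0.0003] [ 0.01 -0.36  0.08]
(0.56, 0.164, -0.005, 1.9) -> [-0.0595 -0.0036 -0.0005] [ 0.01 -0.36  0.08]
(0.591, 0.164, -0.005, 1.9) -> [-0.0905 -0.0047 -0.0007] [ 0.01 -0.36  0.08]
```

Emit:
step_arm --commands '[-0.007,0,0,0,0,0,-0.014,0,0,0,0,0,-0.021,0,0,0,0,0,-0.028,0,0,0,0,0,-0.035,0,0,0,0,0,-0.042,0,0,0,0,0,-0.049,0,0,0,0,0,-0.056,0,0,0,0,0,-0.063,0,0,0,0,0,-0.068,0,0,0,0,0]'

```text
t: 20.6
tcp_pos: [0.57, 0.1675, -0.005]
tool_rot: [-0.017, 1.0, 0.0, -0.002]
force: [-2.1, -0.5, -0.2]
finger_gap: 0.999
gripper_force: 0.0
```

```bash
python3 - <<'E'
from h import *
boxpose('side');boxpose('top')
rel([])
s=manip.snapshot('side');hsv=cv2.cvtColor(s['pixels'],cv2.COLOR_BGR2HSV)
y=cv2.inRange(hsv,(22,120,100),(35,255,255));v,u=np.nonzero(y)
P=np.array([ray(s,a,b,0)[:2] for a,b in zip(u,v)]);P=P[(P[:,0]>.66)&(P[:,0]<.77)&(abs(P[:,1])<.3)]
for yb in(-.1,0,.05,.1,.15,.2):
  q=P[abs(P[:,1]-yb)<.012,0]; print(yb,q.min().round(4),q.max().round(4)) if len(q) else 0
E
```

```text
side ((0.640087902545929, 0.17378944158554077), (0.09866844862699509, 0.1386282593011856), 7.654293060302734) [[0.5820000171661377, 0.23600000143051147], [0.6000000238418579, 0.0989999994635582], [0.6980000138282776, 0.1120000034570694], [0.6800000071525574, 0.24899999797344208]]
t 20.7 p [ 0.5708  0.1675 -0.0049] F [ 0.7  0.6 -0.3] gap 1.0
-0.1 0.6923 0.7431
0 0.689 0.7394
0.05 0.7117 0.7381
0.1 0.7086 0.7362
0.15 0.7104 0.7345
0.2 0.6908 0.7329
```

```bash
cat >> h.py <<'E'
def edges():
    s=manip.snapshot('side');hsv=cv2.cvtColor(s['pixels'],cv2.COLOR_BGR2HSV)
    m=cv2.inRange(hsv,(0,0,195),(180,60,255));m[:215]=0;m[310:]=0
    n,l,st,c=cv2.connectedComponentsWithStats(m);print(st[1:][st[1:,4]>300].tolist())
    i=1+max(range(n-1),key=lambda k:st[k+1,4]*(190<c[k+1][0]<300))
    r=[(np.nonzero(l[v]==i)[0][0],v) for v in range(st[i,1]+3,st[i,1]+st[i,3]-3)]
    P=np.array([ray(s,u-.5,v,.085)[:2] for u,v in r]);k=np.polyfit(P[:,1],P[:,0],1)
    res=P[:,0]-np.polyval(k,P[:,1]);ok=abs(res)<.004;k=np.polyfit(P[ok,1],P[ok,0],1)
    print('underside edge: yaw',-np.degrees(np.arctan(k[0])),'x at y=.17',np.polyval(k,.17),'y range',P[:,1].min(),P[:,1].max(),'rms',(P[ok,0]-np.polyval(k,P[ok,1])).std(),ok.mean())
E
python3 - <<'E'
from h import *
edges()
E
```

```text
[[0, 215, 113, 95, 6615], [186, 238, 37, 40, 1215]]
underside edge: yaw 1.9940476234682616 x at y=.17 0.6824157308557657 y range 0.12650635800073384 0.2340410712149208 rms 0.0006872510977882261 1.0
```

Emit:
step_arm --commands '[-0.005,0,0,0,0,0,-0.01,0,0,0,0,0,-0.015,0,0,0,0,0,-0.02,0,0,0,0,0,-0.024,0,0,0,0,0,-0.026,0,0,0,0,0,-0.026,0,0,0,0,0,-0.02,0,0,0,0,0,-0.01,0,0,0,0,0,-0.003,0,0,0,0,0]'

```text
t: 21.8
tcp_pos: [0.5709, 0.1675, -0.005]
tool_rot: [-0.017, 1.0, -0.0, -0.003]
force: [0.1, 0.4, -0.4]
finger_gap: 0.998
gripper_force: 0.0
```

```bash
python3 - <<'E'
from h import *
rel([]);edges()
E
```

```text
t 21.8 p [ 0.5709  0.1675 -0.005 ] F [ 0.1  0.4 -0.4] gap 1.0
[[0, 215, 113, 95, 6615], [175, 237, 38, 41, 1211], [209, 238, 16, 40, 386]]
underside edge: yaw 2.0247704977855174 x at y=.17 0.707285695298883 y range 0.12483146875439843 0.23591503891100962 rms 0.0006637261180926702 1.0
```

Emit:
step_arm --commands '[0,0,-0.01,0,0,0,0,0,-0.03,0,0,0,0,0,-0.06,0,0,0,0,0,-0.1,0,0,0,0,0,-0.14,0,0,0,0.02,0,-0.18,0,0,0,0.05,0,-0.2,0,0,0,0.08,0,-0.2,0,0,0,0.1,0,-0.2,0,0,0,0.1,0,-0.2,0,0,0]'

```text
t: 22.85
tcp_pos: [0.4702, 0.1642, 0.1966]
tool_rot: [-0.018, 1.0, -0.0, -0.003]
force: [0.2, -0.4, -0.5]
finger_gap: 1.0
gripper_force: 0.0
```

```bash
python3 - <<'E'
from h import *
rel([]);edges()
b=manip.snapshot('side')['pixels']; o=cv2.imread('pics/s0.png')
d=cv2.absdiff(b,o).max(2)>60
n,l,st,c=cv2.connectedComponentsWithStats(cv2.morphologyEx(d.astype(np.uint8),cv2.MORPH_OPEN,np.ones((3,3))))
print(st[1:].tolist())
g=cv2.cvtColor(b,cv2.COLOR_BGR2GRAY)[130:290,160:320]
print(*[''.join('#' if v>200 else '+' if v>110 else '.' if v>55 else ' ' for v in r[::2]) for r in g[::3]],sep='\n')
E
```

```text
t 22.85 p [0.4702 0.1642 0.1966] F [ 0.2 -0.4 -0.5] gap 1.0
[[0, 215, 113, 95, 6613], [175, 237, 38, 41, 1210], [209, 238, 16, 40, 391]]
underside edge: yaw 2.0247704977855174 x at y=.17 0.707285695298883 y range 0.12483146875439843 0.23591503891100962 rms 0.0006637261180926702 1.0
[[262, 0, 145, 67, 4803], [412, 1, 6, 12, 40], [422, 0, 3, 2, 6], [493, 0, 19, 124, 2067], [341, 2, 10, 5, 34], [266, 64, 12, 8, 68], [276, 65, 24, 7, 77], [267, 73, 41, 39, 1112], [268, 116, 12, 20, 130], [278, 116, 8, 18, 79], [286, 116, 13, 13, 111], [290, 128, 6, 7, 34], [284, 130, 5, 5, 25], [231, 141, 54, 69, 2325], [466, 141, 6, 7, 33], [286, 145, 7, 7, 43], [288, 165, 10, 46, 234], [299, 179, 8, 12, 48], [303, 192, 3, 3, 9], [489, 196, 15, 5, 55], [217, 232, 35, 69, 1754], [174, 237, 45, 63, 1997], [507, 343, 5, 7, 28]]
.                   ..........++++++                 ++       ....... .+       .
                    .......... ....                  .++..         ..+..        
          ##          .....    +++.                   ..+.............          
    .++  ##+                   ++++.    
[... 3357 characters left out ...]
    
         ###############+.#####..   .+                                          
        +###############+#####+..   ++                                          
        ################+#####...   ++                                          
       .################.#####...   ++                                          
       .++++++++++++###+.#####..+++++.  .                                       
       #++++++++++++++++.+++++.....++. ......                                   
 ........+++++++++++++++.+++++................                                  
+...+.##+..++++++++++++++++.++.................                                 
......##+++..+++++++........++.+...............
```

All good: vial, flask and jar have not moved, and the stamped box stands on the tape and square to it. Handing in.

```bash
python3 -c "
from station import manip
print(manip.sign_off())"
```

```text
the job is handed in; nothing more can be done
None
```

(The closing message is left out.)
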